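# Fit the sensor board into the monitor's module bay

### The arm

A 6-joint arm with a two-finger parallel gripper is mounted at the origin on the work surface. World frame = base frame: x ahead of the robot, y to its left, z up, the work surface at z = 0. Lengths are in mm, angles in degrees, forces in N, time in s.
With the tool pointing down it reaches from about 275 to 825 mm from the base axis. Payload 5.2 kg.
Tool frame: the origin (TCP) lies on the centre line of the jaws, within the pads' length; the fingertips stand 17 mm ahead of it and the grasp point (between the pads) lies 2 mm behind it; z points along the fingers, y is the line along which they close (so a half turn about z gives the same grasp; the last joint's range is limited). The gripper opens to 93 mm and grips with 3 to 60 N. Pads are 15 mm wide; open, the fingers measure 128 mm over their backs; the gripper's body (75 mm by 188 mm) begins 65 mm behind the grasp point.
Start: joints at [57.422, 14.817, 87.949, -0, 77.235, -11.62], TCP at [196.712, 513.624, 235.653] pointing down, gripper open.
Joint ranges: [-179.93, 179.93], [-52.35, 119.4], [10.71, 147.94], [-69.91, 249.91], [12.55, 155.21], [-178.61, 178.61]. Speed limits (degrees/s): [147.25, 147.25, 180, 180, 180, 180].

### API

Orientations are given as a 3x3 rotation matrix whose columns are the frame's x, y, z axes.
In Python, from workcell import manip gives the robot as it stands.
- The arm moves only by the tool jog_arm, never from a script. Its argument "increments" is a list of rows, each a list of 6 numbers: the shift along the tool's x, y, z as a fraction of full scale, then the turn, a rotation vector about the tool's x, y, z as a fraction of full scale. A call has 1 to 10 rows; each row is the pose to reach, as a shift and turn from the pose commanded when the call began, along the tool's axes at that moment; what a row does not reach only later rows make up. Full scale, the value 1, is 40 cm for a shift and 90 degrees for a turn. A row lasts 1/8 s, in which the tool goes at most 62.5 mm and 10.7 degrees, less where a joint would pass 70% of its speed; a pose out of reach is approached as far as the arm can. A call with a number of a shift or a turn outside -1 to 1 is refused whole. A call with a gripper value outside its range is refused whole. "gripper" is the closure, from -1 (fully open) to 1 (shut), set as the call begins (left out, the last holds). The fingers move at their own pace and stop on an object; "newtons" is the grip in N (left out, the last holds). Time passes only in rows, so rows that repeat a pose let the fingers close. It gives the time, the measured TCP pose, the force, the opening and the grip force at its end, in the units of the state.
- manip.read_state(): the state, without advancing time (a new reading comes with each control period).
- manip.get_image(name): name is "scene" or "top" or "wrist"; returns a dict with "pixels" (384x512x3 uint8, red, green, blue), "z_map" (384x512 float32, mm along the optical axis (not along the pixel's ray), 0 where there is no reading), "K" (3x3 intrinsics, pixels), "k1" (the pictures are not rectified: a ray, as slopes to the right and down, at radius r is drawn at 1 + k1 r^2 times it, then the intrinsics apply), "T" (4x4, takes a point from camera to world coordinates). Camera axes: x right, y up, looking along -z (the intrinsics and any distortion apply to the point x, -y, -z); pixel columns grow to the right and rows downward; lengths in mm; the calibration is good to about 2 mm. A picture is of the moment at which its call begins.
- manip.close_job(): hands the job in; it is judged then, once.
The state is a dict: "time_s": time; "joint_pos": joint angles; "joint_velocities": joint speeds; "tau": joint torques, N m; "tool_pos": TCP position; "ee_rot": TCP orientation; "force": force on the tool from outside, world axes, zero at the start; "moment": the same for the moment, N m; "finger_gap": finger opening in mm; "finger_force": force on a finger pad.
Only numpy, scipy, OpenCV 4.12 (cv2) and the standard library are available. Lean on these libraries where they do the work, as an engineer would, in place of code of your own. Each camera call takes 0.05 s, during which the arm holds its last target. There are 200 camera calls.

### The job

Take the sensor board out of its holder and slide it down the two card guides of the monitor's open module bay, pressing it gently onto the connector until the light resistance turns firm, and no further: do not force it home by hand. Then swing both ejector levers fully upright so that they seat the board, and let go, leaving the other things on the trolley where they are.

Things in the scene. Friction and masses are not known exactly. Their poses are not given: they have to be found in the camera images.
- board: Loose sensor board standing upright in the holder: green plate 6 mm thick (x), 110 mm wide (y), 70 mm tall (z), 0.13 to 0.25 kg, with a white grip tab in the middle of its top edge, 10 mm thick (x), 42 mm wide (y), reaching from 68 to 100 mm above the origin. Origin: centre of the bottom edge. It may go in either way round.
- holder: Fixed white holder, 90 x 130 mm, 34 mm high, with a slot 10 mm wide (x) and 116 mm long (y); the slot's floor, on which the board stands, is 8 mm above the table. Origin: centre of the underside. Bay and holder may change sides.
- bay: Fixed open module bay: white base 90 mm (x) by 200 mm (y), origin at the centre of its underside. Two upright black U-channels (card guides) at y = +-50 mm take the board's side edges; the board stands in the bay's y-z plane with 1.5 mm play each way in x and y. Guides reach 85 mm above the table; their top 8 mm flare out by 4.5 mm. Posts 78 mm high at y = +-69 mm.
- bay_seat (a point): Point on the bay's centre line, 18 mm above the table: where the board's origin must finally be. Axes as the bay's.
- connector: Sprung black block between the guides, 15 x 80 mm with 8 mm wide tongues into them, 16 mm tall, origin under its centre. Its top starts 9.3 mm above bay_seat. It slides down 5.5 mm under a light 8 N and stays there; then a firm spring: 8.5 N + 4 N per mm (24 N at the seat), which comes back. Levers catch only after the light travel. Over 13 N from the board (own weight included) with both levers open is damage.
- lever_a (a joint): Ejector lever on the bay's +y side, rad: 0 = upright, closed (hard stop); up to 0.65 = leaning outwards, open. Pivots about the bay's x axis at y = +63 mm, 68 mm above the table; stays where left. 3 to 8 N at its top swings it. Grey arm: outer face 9 mm outside the pivot, top (20 mm along x, 8 mm thick) 78 mm above it.
- lever_a_pad (a point): Point on the outer face of lever_a, 68 mm above its pivot along the arm: push here towards the board to close.
- lever_a_nose (a point): Tip of the nose of lever_a, 17 mm inside and 20 mm above the pivot when closed. Its flat underside comes over the board's top corner and drives the board down the last 4 mm. If the board stands higher, the nose butts on its edge and jams: over 40 N between nose and board is damage.
- lever_b (a joint): Ejector lever on the bay's -y side, the mirror image of lever_a (pivot at y = -63 mm): 0 = upright and closed, 0.65 = leaning outwards, open.
- lever_b_pad (a point): Point on the outer face of lever_b, 68 mm above its pivot along the arm: push here towards the board to close.
- lever_b_nose (a point): Tip of the nose of lever_b, mirror image of lever_a_nose.
- bottle: Bystander: clear bottle, 60 mm wide, 150 mm high. Origin: centre of the underside.
- glovebox: Bystander: cardboard glove box, 110 x 200 x 60 mm. Origin: centre of the underside.
- drum: Bystander: steel drum, 120 mm wide, 100 mm high. Origin: centre of the underside.
There are look-alikes about, which are no part of the job. What is meant by the bay is not green, and is the smaller of those in its own colour. Of the things that look like the board, the larger one is meant.

How it is judged:
By the outcome, as a careful person would: the job done as asked, in the order asked, and still so for the second after the job is handed in, with the robot touching nothing.
It also fails if it takes over 72 s, if anything falls off the work surface, if the arm or the gripper's body presses on something with over 40 N, if the wrist force passes 120 N, or if a joint passes its speed limit or range.

## Working session

There is one attempt and no reset: what is moved stays moved. The work goes in short steps, Python scripts to look and compute and a tool call to move; the robot and the scene stay as the last step left them, time stands still between calls to the robot, and variables do not carry over. Pictures are saved under pics/ and viewed, at most 12 in all, crops included, and the job is handed in when it is done.

Besides the shell and the picture viewer there is one more tool, called after "Call:" in YAML: its name, and indented under it one key for each argument. jog_arm: Moves the arm, as the interface text tells. Shift numbers are shares of 40 cm and turn numbers shares of 90 degrees, none past 1 either way. Its arguments: {"type":"object","properties":{"increments":{"type":"array","items":{"type":"array","items":{"type":"number","minimum":-1,"maximum":1}}},"gripper":{"type":"number"},"newtons":{"type":"number"}},"required":["increments"]}

```bash
mkdir -p pics; cat > h.py <<'E'
import numpy as np,cv2,pickle
from workcell import manip
def snap(name,tag):
    im=manip.get_image(name); pickle.dump(im,open(f'{tag}.pkl','wb')); cv2.imwrite(f'pics/{tag}.png',cv2.cvtColor(im['pixels'],cv2.COLOR_RGB2BGR)); return im
def load(tag): return pickle.load(open(f'{tag}.pkl','rb'))
def cloud(im):
    K=im['K'];h,w=im['z_map'].shape
    u,v=np.meshgrid(np.arange(w),np.arange(h))
    p=cv2.undistortPoints(np.stack([u,v],-1).reshape(-1,1,2).astype(np.float64),K,np.array([im['k1'],0,0,0.])).reshape(h,w,2)
    z=im['z_map'].astype(float)
    P=np.stack([p[...,0]*z,-p[...,1]*z,-z],-1)
    W=P@im['T'][:3,:3].T+im['T'][:3,3]; W[z==0]=np.nan
    return W
def ray(im,u,v,zw):
    p=cv2.undistortPoints(np.array([[[u,v]]],float),im['K'],np.array([im['k1'],0,0,0.])).reshape(2)
    d=im['T'][:3,:3]@np.array([p[0],-p[1],-1]);o=im['T'][:3,3]
    return o+d*(zw-o[2])/d[2]
E
python3 - <<'E'
from h import *
a=snap('top','top0');b=snap('scene','scene0')
cv2.imwrite('pics/both0.png',cv2.resize(cv2.cvtColor(np.vstack([a['pixels'],b['pixels']]),cv2.COLOR_RGB2BGR),None,fx=.78,fy=.78))
s=manip.read_state();print(s)
print(a['T'],a['k1'],b['T'])
E
```

```text
{'time_s': 0.1, 'joint_pos': array([ 5.74217263e+01,  1.48559422e+01,  8.80040737e+01, -2.46292761e-03,
        7.72340851e+01, -1.16177307e+01]), 'joint_velocities': array([-0.0571163 , -0.1327403 , -0.01565406, -0.00975255,  0.01354198,
       -0.04358415]), 'tau': array([ 1.18167340e-03, -4.38212478e+01, -2.84644783e+01,  7.17726513e-02,
        3.60859826e-02, -9.56047785e-06]), 'tool_pos': array([196.47191312, 513.21948333, 234.89788402]), 'ee_rot': array([[-9.33830284e-01,  3.57715362e-01, -8.49010532e-04],
       [ 3.57716253e-01,  9.33829269e-01, -1.40653015e-03],
       [ 2.89693442e-04, -1.61716532e-03, -9.99998650e-01]]), 'force': array([-0.35048737,  0.64596879, -0.01424435]), 'moment': array([0.02158116, 0.06172564, 0.04288116]), 'finger_force': 0.0, 'finger_gap': 93.0175425222649}
[[-2.72679115e-02  9.81778634e-01 -1.88061623e-01  3.22498710e+02]
 [-9.99512753e-01 -2.96365831e-02 -9.79433650e-03  9.39410317e+01]
 [-1.51893742e-02  1.87702920e-01  9.82108394e-01  1.19674438e+03]
 [ 0.00000000e+00  0.00000000e+00  0.00000000e+00  1.00000000e+00]] 0.02952774156963182 [[ 8.11546983e-02 -6.47277096e-01  7.57922342e-01  1.23836608e+03]
 [ 9.96623012e-01  6.22433538e-02 -5.35568624e-02  4.68831202e+01]
 [-1.25094981e-02  7.59709238e-01  6.50142589e-01  6.89771139e+02]
 [ 0.00000000e+00  0.00000000e+00  0.00000000e+00  1.00000000e+00]]
```

View pics/both0.png

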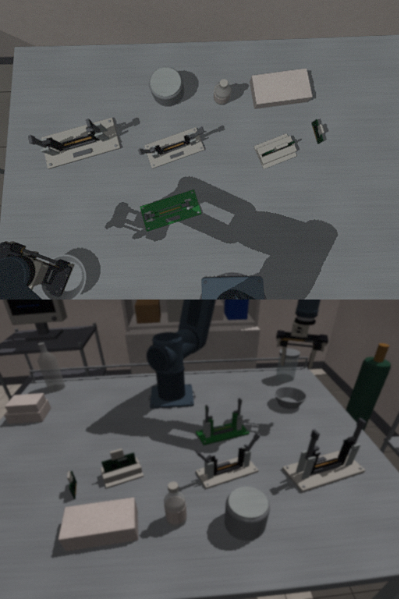

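The top view (displayed at 0.78 scale) shows three bays: large white at (80,143), small white at (172,147) and green at (170,210). It also shows two boards: one in the holder at (277,150) and a small loose one at (320,130). The small white bay and the holder board fit the description, so I'll check them in a crop.

```bash
python3 - <<'E'
from h import *
a=load('top0');b=load('scene0')
f=lambda im,x,y,w,h,s:cv2.resize(cv2.cvtColor(im['pixels'][y:y+h,x:x+w],cv2.COLOR_RGB2BGR),None,fx=s,fy=s,interpolation=cv2.INTER_CUBIC)
c=np.vstack([f(a,170,140,265,85,3),f(b,80,165,265,90,3)])
c=cv2.convertScaleAbs(c,alpha=1.5)
cv2.imwrite('pics/crop0.png',c)
W=cloud(a)
for n,(x,y,w,h) in dict(big=(35,140,140,80),small=(175,155,120,65),green=(165,240,105,60),hold=(320,165,65,50),loose=(395,145,30,45)).items():
    P=W[y:y+h,x:x+w].reshape(-1,3);P=P[np.isfinite(P[:,0])];
    Q=P[P[:,2]>8]; print(n,len(Q),Q.min(0).round(),Q.max(0).round(),np.median(Q,0).round())
E
```

```text
big 4166 [479. 345.   8.] [691. 712. 200.] [565. 530.  17.]
small 2256 [464.  25.   8.] [636. 310. 139.] [543. 188.  14.]
green 2392 [244.  70.   8.] [394. 341. 151.] [325. 203.  13.]
hold 1378 [ 466. -249.    8.] [ 600. -102.  114.] [ 519. -172.   34.]
loose 277 [ 546. -353.    8.] [ 660. -312.   78.] [ 584. -321.   41.]
```

View pics/crop0.png

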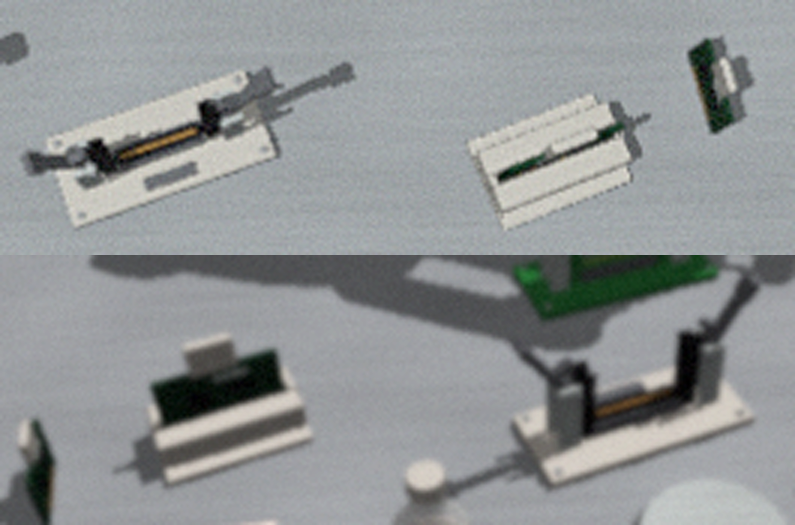

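The crop shows the small white bay at (165,145) with its orange connector and both levers leaning out. The full-size board is in the holder at (560,150), and the small loose look-alike is at (712,85). Next I'll get coarse poses.

```bash
python3 - <<'E'
from h import *
a=load('top0')
W=cloud(a)
def pix(c): return [170+c[0]/3-.33,140+c[1]/3-.33]
B=np.array([ray(a,*pix(c),13) for c in [(50,137),(243,70),(277,155),(78,228)]]);print(B.round(1),B.mean(0))
m=B[1]+B[2]-B[0]-B[3];print('bay yaw of +-y dir',np.degrees(np.arctan2(m[1],m[0])),np.linalg.norm(B[1]-B[0]),np.linalg.norm(B[2]-B[1]))
x,y,w,h=320,165,65,50
P=W[y:y+h,x:x+w].reshape(-1,3);P=P[np.isfinite(P[:,0])]
T=P[(P[:,2]>102)];print('tab',len(T),cv2.minAreaRect(T[:,:2].astype(np.float32)),T.max(0))
H=P[(abs(P[:,2]-34)<4)];print('hold',cv2.minAreaRect(H[:,:2].astype(np.float32)))
for n,(x,y,w,h) in dict(small=(170,155,125,60)).items():
    P=W[y:y+h,x:x+w].reshape(-1,3);P=P[np.isfinite(P[:,0])]
    b=P[(P[:,2]>10)&(P[:,2]<17)];print(cv2.minAreaRect(b[:,:2].astype(np.float32)),np.median(b[:,2]))
    for lo in (75,90,120):
        q=P[P[:,2]>lo]; print(lo,len(q)); 
    q=P[P[:,2]>75];print(q.round()[::3])
# wrist camera pose rel tool
wc=manip.get_image('wrist');s=manip.read_state();R=s['ee_rot']
print('cam in tool',(R.T@(wc['T'][:3,3]-s['tool_pos'])).round(1),(R.T@wc['T'][:3,:3]).round(3),wc['K'])
E
```

```text
[[560.1 291.2  13. ]
 [619.3 108.1  13. ]
 [536.5  78.5  13. ]
 [473.3 265.1  13. ]] [547.31145766 185.72028437  13.        ]
bay yaw of +-y dir -71.67904587226872 192.48090052725124 87.9659521421127
tab 67 ((523.6712036132812, -175.91978454589844), (9.899612426757812, 43.503700256347656), 20.033647537231445) [ 533.16188818 -155.3077345   113.51144795]
hold ((523.7452392578125, -174.34164428710938), (60.33427047729492, 129.85992431640625), 19.754064559936523)
((558.9497680664062, 194.17999267578125), (118.08917236328125, 204.1233673095703), 18.55777359008789) 12.284754449091793
75 395
90 239
120 97
[[589.  90. 131.]
 [587.  93. 128.]
 [586.  85. 133.]
 [586.  93. 123.]
 [583.  86. 133.]
 [583.  93. 126.]
 [580.  86. 135.]
 [582.  98. 120.]
 [580.  91. 125.]
 [578.  83. 132.]
 [581.  99. 111.]
 [577.  91. 126.]
 [575.  83. 133.]
 [579. 101. 110.]
 [576.  93. 121.]
 [572.  86. 135.]
 [584. 123.  78.]
 [578. 109. 101.]
 [576. 101. 111.]
 [575.  94. 115.]
 [572.  86. 128.]
 [581. 128.  81.]
 [581. 118.  81.]
 [576. 107. 100.]
 [572.  99. 114.]
 [571.  91. 120.]
 [579. 134.  80.]
 [579. 1
[... 1417 characters left out ...]
21. 263.  92.]
 [521. 256.  90.]
 [522. 246.  84.]
 [521. 238.  85.]
 [512. 293. 129.]
 [511. 284. 135.]
 [513. 279. 122.]
 [515. 273. 112.]
 [516. 266. 106.]
 [518. 261.  90.]
 [520. 254.  80.]
 [510. 288. 129.]
 [510. 281. 126.]
 [512. 275. 115.]
 [514. 269. 103.]
 [516. 264.  89.]
 [518. 258.  75.]
 [517. 241.  78.]
 [506. 284. 136.]
 [508. 278. 125.]
 [515. 252.  79.]
 [515. 244.  76.]
 [504. 287. 131.]
 [506. 282. 120.]
 [512. 252.  81.]
 [509. 257.  79.]]
cam in tool [  66.5    0.2 -149.4] [[ 0.     0.971  0.239]
 [ 1.    -0.     0.   ]
 [ 0.     0.239 -0.971]] [[319.00776676   0.         252.47656101]
 [  0.         319.00776676 199.55557853]
 [  0.           0.           1.        ]]
```

Call:
jog_arm:
  increments:
    - [-1,-0.45,-0.06,0,0,0.54]
    - [-1,-0.45,-0.06,0,0,0.54]
    - [-1,-0.45,-0.06,0,0,0.54]
    - [-1,-0.45,-0.06,0,0,0.54]
    - [-1,-0.45,-0.06,0,0,0.54]
    - [-1,-0.45,-0.06,0,0,0.54]
    - [-1,-0.45,-0.06,0,0,0.54]
    - [-1,-0.45,-0.06,0,0,0.54]
    - [-1,-0.45,-0.06,0,0,0.54]
    - [-1,-0.45,-0.06,0,0,0.54]

```text
time_s: 1.4
tool_pos: [504.7, 203.6, 259.5]
ee_rot: [[-0.351, 0.936, -0.001], [0.936, 0.351, 0.0], [0.001, -0.001, -1.0]]
force: [-0.2, 0.2, 0.4]
finger_gap: 92.8
finger_force: 0.0
```

Call:
jog_arm:
  increments:
    - [-0.08,0.08,0,0,0,0]
    - [-0.08,0.08,0,0,0,0]
    - [-0.08,0.08,0,0,0,0]
    - [-0.08,0.08,0,0,0,0]

```text
time_s: 1.9
tool_pos: [545.9, 184.7, 259.8]
ee_rot: [[-0.351, 0.936, -0.0], [0.936, 0.351, 0.0], [0.0, -0.0, -1.0]]
force: [-1.1, -0.6, 1.1]
finger_gap: 93.2
finger_force: 0.0
```

```bash
python3 - <<'E'
from h import *
s=manip.read_state();a=snap('wrist','wbay');pickle.dump(s,open('sbay.pkl','wb'))
print(s['tool_pos'],s['ee_rot'])
cv2.imwrite('pics/wbay_v.png',cv2.resize(cv2.cvtColor(a['pixels'],cv2.COLOR_RGB2BGR),None,fx=1.56,fy=1.56,interpolation=cv2.INTER_CUBIC))
E
```

```text
[545.87702437 184.66038143 259.7885718 ] [[-3.50675673e-01  9.36496881e-01 -4.05173681e-04]
 [ 9.36496902e-01  3.50675779e-01  2.26924391e-04]
 [ 3.54598581e-04 -2.99867033e-04 -9.99999892e-01]]
```

View pics/wbay_v.png

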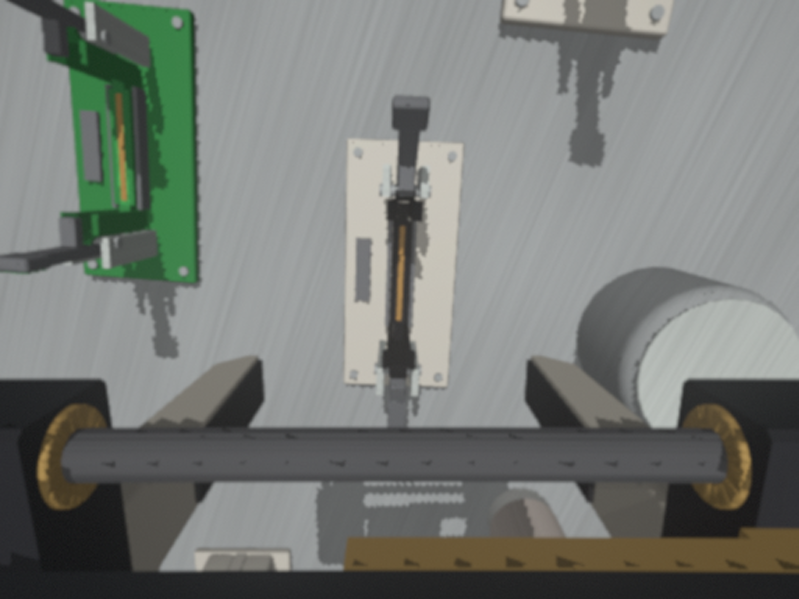

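Call:
jog_arm:
  increments:
    - [-0.84,-0.37,0,0,0,0]
    - [-0.84,-0.37,0,0,0,0]
    - [-0.84,-0.37,0,0,0,0]
    - [-0.84,-0.37,0,0,0,0]
    - [-0.84,-0.37,0,0,0,0]
    - [-0.84,-0.37,0,0,0,0]
    - [-0.84,-0.37,0,0,0,0]
    - [-0.84,-0.37,0,0,0,0]
    - [-0.84,-0.37,0,0,0,0]

```text
time_s: 3.08
tool_pos: [525.8, -181.2, 259.9]
ee_rot: [[-0.351, 0.936, 0.0], [0.936, 0.351, 0.0], [0.0, 0.0, -1.0]]
force: [0.1, -0.3, -0.1]
finger_gap: 92.9
finger_force: 0.0
```

```bash
python3 - <<'E'
from h import *
s=manip.read_state();a=snap('wrist','wbrd');pickle.dump(s,open('sbrd.pkl','wb'))
print(s['tool_pos'],s['ee_rot'])
cv2.imwrite('pics/wbrd_v.png',cv2.resize(cv2.cvtColor(a['pixels'],cv2.COLOR_RGB2BGR),None,fx=1.56,fy=1.56,interpolation=cv2.INTER_CUBIC))
E
```

```text
[ 525.78235527 -181.2163991   259.87084963] [[-3.51067329e-01  9.36350189e-01  2.33269499e-04]
 [ 9.36350196e-01  3.51067256e-01  3.03800426e-04]
 [ 2.02570303e-04  3.25076346e-04 -9.99999927e-01]]
```

View pics/wbrd_v.png

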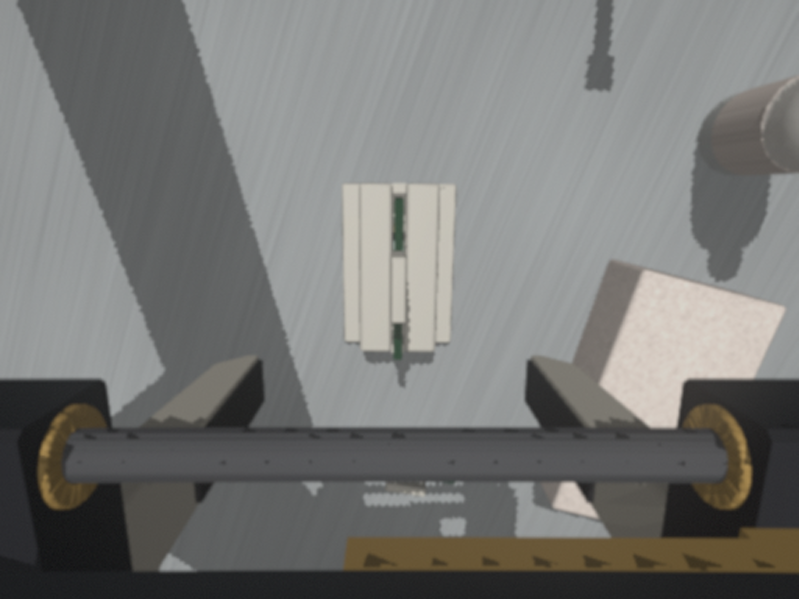

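Wrist views: the bay base spans display (345–463, 139–387) with its connector at (400,272). The board tab is at (398,288) in the holder slot. I'll measure both precisely in the tool frame.

```bash
python3 - <<'E'
from h import *
def rays(im,uv,zw):
    p=cv2.undistortPoints(np.asarray(uv,float).reshape(-1,1,2),im['K'],np.array([im['k1'],0,0,0.])).reshape(-1,2)
    d=np.c_[p[:,0],-p[:,1],-np.ones(len(p))]@im['T'][:3,:3].T;o=im['T'][:3,3]
    return (o+d*((zw-o[2])/d[:,2])[:,None])
def rect(im,mask,zw):
    c,_=cv2.findContours(mask.astype(np.uint8),cv2.RETR_EXTERNAL,cv2.CHAIN_APPROX_NONE)
    c=max(c,key=cv2.contourArea); P=rays(im,c.reshape(-1,2),zw)
    return cv2.minAreaRect(P[:,:2].astype(np.float32)),len(c),P
a=load('wbrd');W=cloud(a);g=a['pixels'].astype(int)
sl=np.zeros(g.shape[:2],bool);sl[100:245,205:305]=1
T=sl&(W[...,2]>98)&(g.min(2)>100)
print('tab',rect(a,T,108)[:2],np.nanmedian(W[T],0))
B=sl&(W[...,2]>60);print('board+tab z',np.nanmax(W[B],0))
Hm=sl&(abs(W[...,2]-34)<5)&(g.min(2)>100);print('holder top',rect(a,Hm,34)[0])
im=load('wbay');W=cloud(im);g=im['pixels'].astype(int)
sl=np.zeros(g.shape[:2],bool);sl[80:265,210:305]=1
M=sl&(W[...,2]>6)&(W[...,2]<20)&(g.min(2)>90)
print('base z',np.nanmedian(W[M][:,2]))
v,u=np.where(M);hull=cv2.convexHull(np.c_[u,v].astype(np.int32)).reshape(-1,2)
P=rays(im,hull,np.nanmedian(W[M][:,2]));print('base',cv2.minAreaRect(P[:,:2].astype(np.float32)))
s=pickle.load(open('sbay.pkl','rb'));R=s['ee_rot']
c=cv2.resize(cv2.cvtColor(im['pixels'][55:275,210:305],cv2.COLOR_RGB2BGR),None,fx=4,fy=4,interpolation=cv2.INTER_CUBIC)
c=cv2.rotate(c,cv2.ROTATE_90_COUNTERCLOCKWISE)
c=c[:, 880-880:]; c=cv2.resize(c,(792,342));cv2.imwrite('pics/cbay.png',cv2.convertScaleAbs(c,alpha=1.6))
E
```

```text
tab (((525.4500732421875, -174.014892578125), (9.749425888061523, 42.12260055541992), 20.46361541748047), 100) [ 525.43219723 -174.32707819  108.21440609]
board+tab z [ 547.56963513 -122.62404831  110.60607493]
holder top ((526.0836181640625, -174.41140747070312), (59.56085205078125, 129.21063232421875), 20.016834259033203)
base z 10.520850755021684
base ((548.8277587890625, 188.99850463867188), (89.48703002929688, 198.6880645751953), 18.387676239013672)
```

View pics/cbay.png

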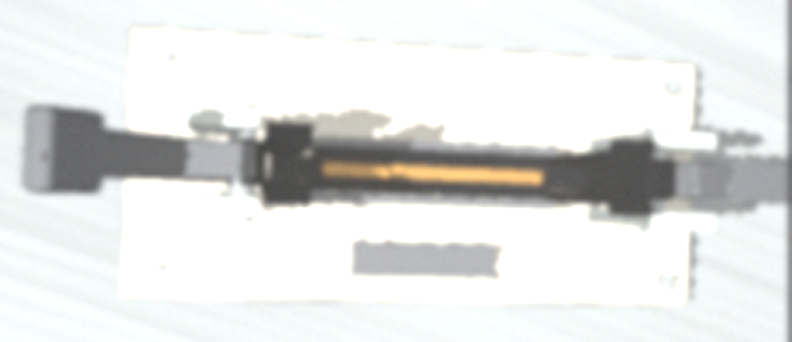

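The enlarged crop shows the orange connector strip from (322,170) to (545,178) and guide tops at about (288,163) and (632,177). I'll cross-check the bay centre against those.

```bash
python3 - <<'E'
from h import *
im=load('wbay')
th=np.radians(18.4);X=np.array([np.cos(th),np.sin(th)]);Y=np.array([-X[1],X[0]]);c=np.array([548.8,189.0])
f=lambda x,y,z:(lambda p:(round((p-c)@X,1),round((p-c)@Y,1)))(ray(im,210+95-y/3.6-.5,55+x/3.6-.5,z)[:2])
print('orange',f(322,170,27),f(545,178,27))
print('guideL',f(264,122,85),f(264,204,85),f(313,122,85),f(313,204,85))
print('guideR',f(655,140,85),f(655,213,85),f(610,140,85),f(610,213,85))
print('lev tip',f(25,105,140),f(25,190,140))
print('slot in u', f(186,142,68),f(186,185,68))
s=pickle.load(open('sbay.pkl','rb'));b=pickle.load(open('sbrd.pkl','rb'))
W=cloud(im)
for z0,z1 in((76,95),(20,36)):
  m=(W[...,2]>z0)&(W[...,2]<z1);q=(W[m][:,:2]-c);x,y=q@X,q@Y;k=(abs(x)<25)&(abs(y)<60)&((abs(y)>40) if z0>50 else (abs(y)<38)&(abs(x)<9))
  for sg in(1,-1):
    kk=k&(sg*y>0);print(z0,sg,kk.sum(),np.percentile(x[kk],[2,50,98]).round(1),np.percentile(y[kk],[2,50,98]).round(1))
# board grasp move
R=b['ee_rot'];d=np.array([525.4,-174.0,100.])-b['tool_pos'];print('d tool',R.T@d,(R.T@d)/400)
E
```

```text
orange (np.float64(-0.4), np.float64(37.1)) (np.float64(0.0), np.float64(-38.8))
guideL (np.float64(11.2), np.float64(57.3)) (np.float64(-11.3), np.float64(56.5)) (np.float64(11.9), np.float64(44.0)) (np.float64(-10.9), np.float64(43.2))
guideR (np.float64(11.7), np.float64(-56.9)) (np.float64(-10.2), np.float64(-57.8)) (np.float64(11.0), np.float64(-42.8)) (np.float64(-10.6), np.float64(-43.6))
lev tip (np.float64(9.3), np.float64(109.0)) (np.float64(-9.2), np.float64(108.4))
slot in u (np.float64(5.4), np.float64(78.4)) (np.float64(-6.9), np.float64(78.0))
76 1 238 [-11.2  -0.2  11.5] [44.3 52.2 59.6]
76 -1 234 [-11.7  -0.2  11.9] [-59.8 -53.2 -44.2]
20 1 448 [-8.7  0.   8.6] [ 0.5 19.3 37. ]
20 -1 423 [-8.7  0.1  8.6] [-37.1 -18.4  -0.9]
d tool [  6.85892407   2.12345277 159.87294106] [0.01714731 0.00530863 0.39968235]
```

Call:
jog_arm:
  increments:
    - [0.017,0.005,0.15,0,0,0]
    - [0.017,0.005,0.28,0,0,0]
    - [0.017,0.005,0.36,0,0,0]
    - [0.017,0.005,0.4,0,0,0]
    - [0.017,0.005,0.4,0,0,0]
    - [0.017,0.005,0.4,0,0,0]
  gripper: -0.3
  newtons: 20

```text
time_s: 3.88
tool_pos: [526.3, -176.1, 101.2]
ee_rot: [[-0.35, 0.937, 0.002], [0.937, 0.35, -0.001], [-0.002, 0.002, -1.0]]
force: [-0.8, 0.8, -0.3]
finger_gap: 60.4
finger_force: 0.0
```

Call:
jog_arm:
  increments:
    - [0,0,0,0,0,0]
    - [0,0,0,0,0,0]
    - [0,0,0,0,0,0]
    - [0,0,0,0,0,0]
    - [0,0,0,0,0,0]
    - [0,0,0,0,0,0]
    - [0,0,0,0,0,0]
    - [0,0,0,0,0,0]
  gripper: 1
  newtons: 25

```text
time_s: 4.88
tool_pos: [525.2, -175.8, 99.6]
ee_rot: [[-0.349, 0.937, -0.0], [0.937, 0.349, -0.0], [-0.0, -0.0, -1.0]]
force: [1.1, -0.6, 0.3]
finger_gap: 10.3
finger_force: 25.0
```

Call:
jog_arm:
  increments:
    - [0,0,-0.05,0,0,0]
    - [0,0,-0.1,0,0,0]
    - [0,0,-0.2,0,0,0]
    - [0,0,-0.3,0,0,0]
    - [0,0,-0.4,0,0,0]
    - [0,0,-0.4,0,0,0]
    - [0,0,-0.4,0,0,0]

```text
time_s: 5.75
tool_pos: [524.5, -175.4, 258.2]
ee_rot: [[-0.349, 0.937, -0.002], [0.937, 0.349, 0.001], [0.002, -0.001, -1.0]]
force: [-0.3, 0.4, -1.9]
finger_gap: 9.8
finger_force: 25.0
```

```bash
python3 - <<'E'
from h import *
s=manip.read_state();a=snap('wrist','wgr');pickle.dump(s,open('sgr.pkl','wb'))
for _ in range(3): manip.get_image('wrist');q=manip.read_state();print(q['tool_pos'],q['force'])
print(s['tool_pos'],s['ee_rot'],s['force'],s['finger_gap'])
c=a['pixels'][100:370,130:390];cv2.imwrite('pics/wgr_v.png',cv2.convertScaleAbs(cv2.resize(cv2.cvtColor(c,cv2.COLOR_RGB2BGR),None,fx=2.2,fy=2.2,interpolation=cv2.INTER_CUBIC),alpha=1.4))
E
```

```text
[ 524.18122375 -175.26429549  257.45001668] [ 0.51026463 -0.21842463 -2.18554639]
[ 524.30872102 -175.3502836   257.59071252] [-0.61335512  0.53486241 -2.49601064]
[ 524.47466568 -175.44296298  257.84344299] [-0.3136236   0.53644294 -1.66665777]
[ 524.46944106 -175.38070665  258.15667343] [[-0.34925709  0.93702479 -0.00200863]
 [ 0.93702527  0.34925971  0.00113878]
 [ 0.0017686  -0.00148441 -0.99999733]] [-0.34059116  0.43173732 -1.90857159] 9.824051547004874
```

View pics/wgr_v.png

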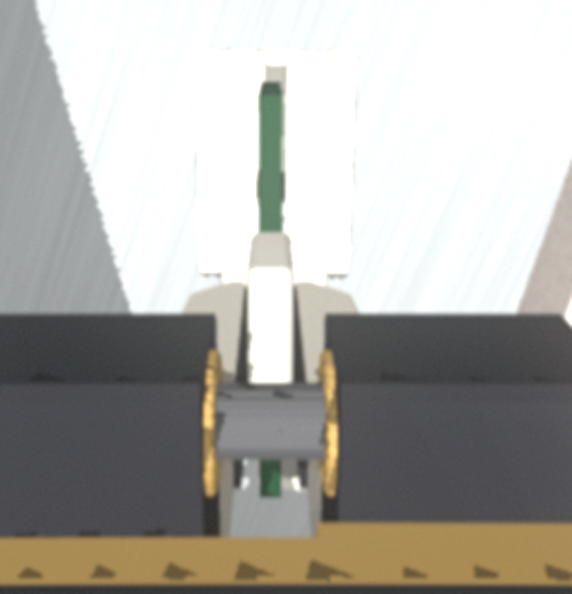

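The board is held: the green top edge runs from its far corner at (271,95) down to the tab at (271,265), centred between the fingers. I'll work out the board's offset in the tool frame and the bay target.

```bash
python3 - <<'E'
from h import *
a=load('wgr');s=pickle.load(open('sgr.pkl','rb'));R=s['ee_rot']; t=s['tool_pos']
g=a['pixels'].astype(int)
G=(g[...,1]>g[...,0]*1.25)&(g[...,1]>g[...,2]*1.05)
zt=t[2]-21.6
L=[]
for v in range(143,205,4):
    u=np.where(G[v,235:275])[0]+235
    if len(u)>5:
        l=R.T@(ray(a,u.min()-.5,v,zt)-t);r=R.T@(ray(a,u.max()+.5,v,zt)-t);L.append([l[0],(l[1]+r[1])/2,r[1]-l[1]])
print(np.array(L).round(2))
L=np.array(L);print('slope deg',np.degrees(np.polyfit(L[:,0],L[:,1],1)[0]))
p=lambda x,y,z:(R.T@(ray(a,130+x/2.2-.3,100+y/2.2-.3,z)-t)).round(2)
print('far corner',p(271,95,zt),'near end',p(270,496,zt),'tab end top',p(271,265,t[2]+8.4),'tab sides',p(247,300,t[2]+8.4),p(294,300,t[2]+8.4))
E
```

```text
[[ 5.511e+01 -2.900e-01  4.240e+00]
 [ 5.302e+01 -2.000e-02  4.780e+00]
 [ 5.091e+01 -2.000e-02  4.790e+00]
 [ 4.879e+01 -2.900e-01  4.270e+00]
 [ 4.666e+01 -2.000e-02  4.820e+00]
 [ 4.451e+01 -2.800e-01  4.300e+00]
 [ 4.235e+01 -2.800e-01  4.310e+00]
 [ 4.018e+01 -2.800e-01  4.330e+00]
 [ 3.799e+01 -2.800e-01  4.340e+00]
 [ 3.580e+01 -1.000e-02  4.900e+00]
 [ 3.358e+01 -2.800e-01  5.460e+00]
 [ 3.136e+01 -2.800e-01  5.470e+00]
 [ 2.912e+01 -2.800e-01  4.390e+00]
 [ 2.686e+01 -2.800e-01  4.410e+00]
 [ 2.460e+01 -2.800e-01  4.420e+00]
 [ 2.232e+01 -2.800e-01  4.430e+00]]
slope deg 0.2697344845940741
far corner [55.18 -0.08 21.7 ] near end [-54.59  -0.3   21.5 ] tab end top [21.84 -0.09 -8.36] tab sides [14.04 -5.21 -8.37] [14.05  4.81 -8.38]
```

Call:
jog_arm:
  increments:
    - [0.1,0.045,0,0,0,0.01]
    - [0.22,0.1,0,0,0,0.0227]
    - [0.34,0.154,0,0,0,0.0227]
    - [0.46,0.208,0,0,0,0.0227]
    - [0.58,0.262,0,0,0,0.0227]
    - [0.68,0.307,0,0,0,0.0227]
    - [0.77,0.348,0,0,0,0.0227]
    - [0.83,0.375,0,0,0,0.0227]
    - [0.83,0.375,0,0,0,0.0227]
    - [0.83,0.375,0,0,0,0.0227]

```text
time_s: 7.2
tool_pos: [549.5, 187.1, 258.9]
ee_rot: [[-0.316, 0.949, -0.001], [0.949, 0.316, -0.001], [-0.0, -0.002, -1.0]]
force: [0.1, -0.7, -2.3]
finger_gap: 9.8
finger_force: 25.0
```

```bash
python3 - <<'E'
from h import *
for i in range(6):
    im=snap('wrist','wov') if i==0 else manip.get_image('wrist');q=manip.read_state();print(q['tool_pos'].round(2),np.degrees(np.arctan2(q['ee_rot'][1,1],q['ee_rot'][0,1])).round(2),q['ee_rot'][2,:2].round(4),q['force'].round(1))
a=load('wov');c=a['pixels'][40:370,130:390];cv2.imwrite('pics/wov_v.png',cv2.convertScaleAbs(cv2.resize(cv2.cvtColor(c,cv2.COLOR_RGB2BGR),None,fx=1.8,fy=1.8,interpolation=cv2.INTER_CUBIC),alpha=1.4))
E
```

```text
[549.64 186.75 259.09] 18.36 [-0.0003 -0.0012] [ 0.1 -0.1 -2.2]
[549.76 186.62 259.28] 18.33 [-0.0002 -0.0009] [-0.5  0.2 -2.8]
[549.82 186.58 259.49] 18.32 [-0.0002 -0.0005] [-0.1 -0.1 -1.9]
[549.9  186.62 259.61] 18.31 [-0.0002 -0.0002] [ 0.6 -0.5 -2.2]
[549.9  186.74 259.69] 18.32 [-0.0001 -0.0001] [ 0.3 -0.  -1.7]
[549.93 186.85 259.72] 18.33 [-0.0001  0.0001] [-0.1 -0.4 -1.1]
```

View pics/wov_v.png

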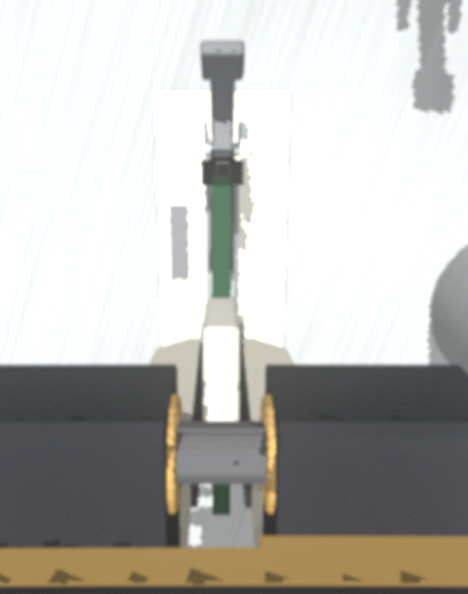

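The board sits above the guides and lines up with the far guide at (222,170). I'll apply a small correction and descend to just above the guides.

Call:
jog_arm:
  increments:
    - [0.004,-0.001,0.06,0,0,0]
    - [0.004,-0.001,0.12,0,0,0]
    - [0.004,-0.001,0.16,0,0,0]
    - [0.004,-0.001,0.175,0,0,0]
    - [0.004,-0.001,0.175,0,0,0]
    - [0.004,-0.001,0.175,0,0,0]
    - [0.004,-0.001,0.175,0,0,0]
    - [0.004,-0.001,0.175,0,0,0]
    - [0.004,-0.001,0.175,0,0,0]

```text
time_s: 8.62
tool_pos: [549.0, 189.1, 189.8]
ee_rot: [[-0.316, 0.949, 0.0], [0.949, 0.316, 0.0], [-0.0, 0.0, -1.0]]
force: [-0.1, -0.1, -2.0]
finger_gap: 10.2
finger_force: 25.0
```

```bash
python3 - <<'E'
from h import *
for i in range(3):
    im=snap('wrist','wpre') if i==0 else manip.get_image('wrist');q=manip.read_state();print(q['tool_pos'].round(2),np.degrees(np.arctan2(q['ee_rot'][1,1],q['ee_rot'][0,1])).round(2),q['ee_rot'][2,:2].round(4),q['force'].round(1))
im=snap('scene','spre')
c=im['pixels'][200:320,230:350];d=load('wpre')['pixels'][90:250,190:310]
f=lambda c:cv2.resize(cv2.cvtColor(c,cv2.COLOR_RGB2BGR),(400,590*c.shape[0]//160 if c.shape[0]>130 else 400),interpolation=cv2.INTER_CUBIC)
A,B=f(c),f(d);h=max(len(A),len(B));pad=lambda x:np.vstack([x,np.zeros((h-len(x),400,3),np.uint8)])
cv2.imwrite('pics/pre.png',cv2.convertScaleAbs(np.hstack([pad(A),pad(B)]),alpha=1.5))
E
```

```text
[548.93 189.1  189.78] 18.4 [-0.      0.0002] [ 0.3  0.8 -2.2]
[548.92 189.08 189.73] 18.4 [-0.      0.0001] [ 0.8  0.4 -2.6]
[548.92 189.09 189.7 ] 18.4 [0.     0.0001] [ 0.5  0.1 -1.5]
```

View pics/pre.png

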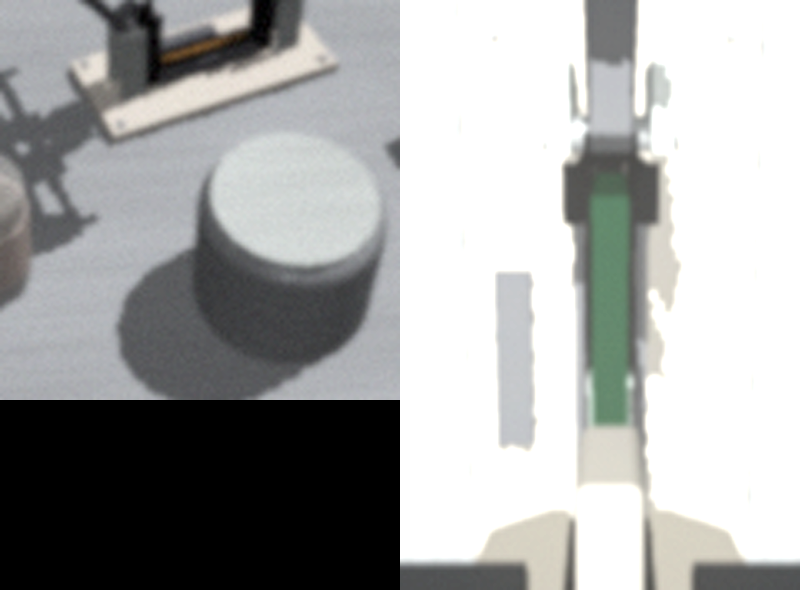

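In the wrist crop (right half) the plate centre at column 610 matches the guide centre at 611. Entering the guides slowly.

Call:
jog_arm:
  increments:
    - [-0.002,0,0.01,0,0,0]
    - [-0.002,0,0.02,0,0,0]
    - [-0.002,0,0.03,0,0,0]
    - [-0.002,0,0.04,0,0,0]
    - [-0.002,0,0.05,0,0,0]
    - [-0.002,0,0.06,0,0,0]
    - [-0.002,0,0.07,0,0,0]
    - [-0.002,0,0.08,0,0,0]
    - [-0.002,0,0.08,0,0,0]

```text
time_s: 9.95
tool_pos: [548.9, 188.3, 157.2]
ee_rot: [[-0.316, 0.949, -0.001], [0.949, 0.316, -0.0], [0.0, -0.001, -1.0]]
force: [0.4, 0.0, -1.4]
finger_gap: 10.0
finger_force: 25.0
```

Call:
jog_arm:
  increments:
    - [0,0,0.01,0,0,0]
    - [0,0,0.02,0,0,0]
    - [0,0,0.03,0,0,0]
    - [0,0,0.04,0,0,0]
    - [0,0,0.05,0,0,0]
    - [0,0,0.06,0,0,0]
    - [0,0,0.07,0,0,0]
    - [0,0,0.08,0,0,0]
    - [0,0,0.08,0,0,0]
    - [0,0,0.08,0,0,0]

```text
time_s: 11.2
tool_pos: [549.3, 188.3, 125.8]
ee_rot: [[-0.316, 0.949, 0.0], [0.949, 0.316, 0.0], [-0.0, 0.0, -1.0]]
force: [-0.1, -1.2, -1.5]
finger_gap: 9.6
finger_force: 25.0
```

Call:
jog_arm:
  increments:
    - [0,0,0.003,0,0,0]
    - [0,0,0.005,0,0,0]
    - [0,0,0.006,0,0,0]
    - [0,0,0.006,0,0,0]

```text
time_s: 11.7
tool_pos: [549.2, 188.3, 123.2]
ee_rot: [[-0.316, 0.949, -0.0], [0.949, 0.316, -0.0], [-0.0, -0.0, -1.0]]
force: [0.2, -0.6, -1.7]
finger_gap: 9.9
finger_force: 25.0
```

Call:
jog_arm:
  increments:
    - [0,0,0.003,0,0,0]
    - [0,0,0.006,0,0,0]
    - [0,0,0.009,0,0,0]
    - [0,0,0.01,0,0,0]
    - [0,0,0.01,0,0,0]
    - [0,0,0.01,0,0,0]

```text
time_s: 12.45
tool_pos: [549.2, 188.3, 119.3]
ee_rot: [[-0.316, 0.949, 0.0], [0.949, 0.316, -0.0], [-0.0, 0.0, -1.0]]
force: [-0.4, -0.1, -1.4]
finger_gap: 9.8
finger_force: 25.0
```

Call:
jog_arm:
  increments:
    - [0,0,0.0015,0,0,0]
    - [0,0,0.003,0,0,0]
    - [0,0,0.0045,0,0,0]
    - [0,0,0.005,0,0,0]
    - [0,0,0.005,0,0,0]

```text
time_s: 13.08
tool_pos: [549.4, 188.4, 118.3]
ee_rot: [[-0.316, 0.949, 0.001], [0.949, 0.316, 0.0], [-0.0, 0.001, -1.0]]
force: [-0.9, -0.5, 5.1]
finger_gap: 9.9
finger_force: 25.0
```

Call:
jog_arm:
  increments:
    - [0,0,0.0015,0,0,0]
    - [0,0,0.003,0,0,0]
    - [0,0,0.0045,0,0,0]
    - [0,0,0.006,0,0,0]
    - [0,0,0.006,0,0,0]
    - [0,0,0.006,0,0,0]

```text
time_s: 13.82
tool_pos: [549.4, 188.3, 115.8]
ee_rot: [[-0.316, 0.949, 0.001], [0.949, 0.316, 0.0], [-0.0, 0.001, -1.0]]
force: [-2.4, 0.1, 5.4]
finger_gap: 9.5
finger_force: 25.0
```

Call:
jog_arm:
  increments:
    - [0,0,0.001,0,0,0]
    - [0,0,0.002,0,0,0]
    - [0,0,0.0025,0,0,0]
    - [0,0,0.0025,0,0,0]
    - [0,0,0.0025,0,0,0]

```text
time_s: 14.45
tool_pos: [549.4, 188.4, 114.9]
ee_rot: [[-0.316, 0.949, 0.001], [0.949, 0.316, 0.0], [-0.0, 0.001, -1.0]]
force: [-1.3, -0.8, 4.7]
finger_gap: 9.8
finger_force: 25.0
```

Call:
jog_arm:
  increments:
    - [0,0,0.001,0,0,0]
    - [0,0,0.002,0,0,0]
    - [0,0,0.0025,0,0,0]
    - [0,0,0.0025,0,0,0]
    - [0,0,0.0025,0,0,0]

```text
time_s: 15.08
tool_pos: [549.4, 188.4, 113.9]
ee_rot: [[-0.316, 0.949, 0.001], [0.949, 0.316, 0.0], [-0.0, 0.001, -1.0]]
force: [-1.5, 0.1, 5.2]
finger_gap: 9.7
finger_force: 25.0
```

Call:
jog_arm:
  increments:
    - [0,0,0.0005,0,0,0]
    - [0,0,0.001,0,0,0]
    - [0,0,0.001,0,0,0]
    - [0,0,0.001,0,0,0]

```text
time_s: 15.58
tool_pos: [549.4, 188.3, 113.5]
ee_rot: [[-0.316, 0.949, 0.001], [0.949, 0.316, 0.0], [-0.0, 0.001, -1.0]]
force: [-2.1, 0.3, 6.2]
finger_gap: 9.7
finger_force: 25.0
```

```bash
python3 - <<'E'
from h import *
L=[]
for i in range(6):
    manip.get_image('wrist');q=manip.read_state();L.append(np.r_[q['tool_pos'],q['force']])
print(np.round(L,2))
E
```

```text
[[ 5.4940e+02  1.8833e+02  1.1346e+02 -1.5200e+00 -1.7500e+00  5.6300e+00]
 [ 5.4940e+02  1.8833e+02  1.1346e+02 -1.7400e+00  2.0000e-02  4.6500e+00]
 [ 5.4940e+02  1.8834e+02  1.1346e+02 -3.2700e+00 -6.2000e-01  5.0600e+00]
 [ 5.4940e+02  1.8833e+02  1.1346e+02 -1.0700e+00 -1.0900e+00  6.4600e+00]
 [ 5.4943e+02  1.8834e+02  1.1348e+02 -1.9000e+00 -6.0000e-01  4.9700e+00]
 [ 5.4942e+02  1.8834e+02  1.1348e+02 -2.1200e+00  5.0000e-01  6.1700e+00]]
```

Call:
jog_arm:
  increments:
    - [0,0,0.0005,0,0,0]
    - [0,0,0.001,0,0,0]
    - [0,0,0.001,0,0,0]
    - [0,0,0.001,0,0,0]

```text
time_s: 16.38
tool_pos: [549.4, 188.3, 113.2]
ee_rot: [[-0.316, 0.949, 0.001], [0.949, 0.316, 0.0], [-0.0, 0.001, -1.0]]
force: [-1.8, 0.6, 6.6]
finger_gap: 9.8
finger_force: 25.0
```

```bash
cat >f.py <<'E'
from h import *
L=[]
for i in range(5):
    manip.get_image('wrist');q=manip.read_state();L.append(np.r_[q['tool_pos'],q['force']])
print(np.mean(L,0).round(2),q['time_s'],q['finger_gap'])
E
python3 f.py
```

```text
[ 5.4943e+02  1.8836e+02  1.1322e+02 -2.1300e+00 -4.5000e-01  6.4400e+00] 16.625 9.682835700446622
```

Call:
jog_arm:
  increments:
    - [0,0,0.0005,0,0,0]
    - [0,0,0.0005,0,0,0]
    - [0,0,0.0005,0,0,0]

```text
time_s: 17.0
tool_pos: [549.4, 188.3, 113.1]
ee_rot: [[-0.316, 0.949, 0.001], [0.949, 0.316, 0.0], [-0.0, 0.001, -1.0]]
force: [-2.9, 0.4, 6.5]
finger_gap: 9.9
finger_force: 25.0
```

```bash
python3 f.py
```

```text
[ 5.4944e+02  1.8835e+02  1.1309e+02 -2.3000e+00 -5.2000e-01  6.7800e+00] 17.25 10.112012689624418
```

Call:
jog_arm:
  increments:
    - [0,0,0.0005,0,0,0]
    - [0,0,0.001,0,0,0]
    - [0,0,0.001,0,0,0]
    - [0,0,0.001,0,0,0]

```text
time_s: 17.75
tool_pos: [549.5, 188.4, 112.9]
ee_rot: [[-0.316, 0.949, 0.001], [0.949, 0.316, 0.0], [-0.0, 0.001, -1.0]]
force: [-2.6, -0.5, 7.5]
finger_gap: 10.1
finger_force: 25.0
```

```bash
python3 f.py
```

```text
[ 5.4946e+02  1.8836e+02  1.1284e+02 -2.4900e+00 -4.4000e-01  7.8500e+00] 18.0 9.943615339955807
```

The resistance has turned firm (about 4 N/mm, contact near 9.8 N), so I'll stop pressing. I'll release the tab and lift off, then check lever angles and clearances.

Call:
jog_arm:
  increments:
    - [0,0,0,0,0,0]
    - [0,0,0,0,0,0]
    - [0,0,0,0,0,0]
    - [0,0,-0.03,0,0,0]
    - [0,0,-0.1,0,0,0]
    - [0,0,-0.2,0,0,0]
    - [0,0,-0.3,0,0,0]
    - [0,0,-0.36,0,0,0]
    - [0,0,-0.36,0,0,0]
    - [0,0,-0.36,0,0,0]
  gripper: -0.6

```text
time_s: 19.25
tool_pos: [548.6, 188.2, 254.6]
ee_rot: [[-0.316, 0.949, -0.001], [0.949, 0.316, -0.0], [0.0, -0.001, -1.0]]
force: [0.1, -0.5, -0.0]
finger_gap: 74.3
finger_force: 0.0
```

```bash
cat > lev.py <<'E'
from h import *
import sys
im=snap('wrist',sys.argv[1]);W=cloud(im)
th=np.radians(18.4);X=np.array([np.cos(th),np.sin(th)]);Y=np.array([-X[1],X[0]]);c=np.array([548.8,188.8])
P=W.reshape(-1,3);P=P[np.isfinite(P[:,0])];x=(P[:,:2]-c)@X;y=(P[:,:2]-c)@Y;z=P[:,2]
for sg in(1,-1):
    k=(abs(x)<12)&(sg*y>50)&(sg*y<135)&(z>95)&(z<165)
    if k.sum()>20:
        q=sg*y[k];print('lever',sg,k.sum(),'out max',np.percentile(q,98).round(1),'z max',np.percentile(z[k],98).round(1))
k=(abs(x)<5)&(abs(y)<54)&(abs(y)>24)&(z>60);
for sg in(1,-1):
    kk=k&(sg*y>0);print('board top',sg,kk.sum(),np.median(z[kk]).round(1))
k=(abs(x)<4)&(abs(y)<20)&(z>100);print('tab top',np.median(z[k]).round(1) if k.any() else None)
E
python3 lev.py wrel; python3 - <<'E'
from h import *
th=np.radians(18.4);X=np.array([np.cos(th),np.sin(th)]);Y=np.array([-X[1],X[0]]);c=np.array([548.8,188.8])
for t in('top0','scene0'):
    P=cloud(load(t)).reshape(-1,3);P=P[np.isfinite(P[:,0])];x=(P[:,:2]-c)@X;y=(P[:,:2]-c)@Y;z=P[:,2]
    for sg in(1,-1):
        k=(abs(x)<105)&(sg*y>118)&(sg*y<185)&(z>60)
        print(t,sg,k.sum(),np.c_[x,y,z][k][::max(1,k.sum()//6)].round())
im=load('wrel');cv2.imwrite('pics/wrel_v.png',cv2.convertScaleAbs(cv2.cvtColor(im['pixels'],cv2.COLOR_RGB2BGR),alpha=1.4))
E
```

```text
lever 1 942 out max 109.8 z max 133.7
lever -1 247 out max 111.8 z max 131.6
board top 1 1790 339.0
board top -1 147 92.1
tab top 122.3
top0 1 0 []
top0 -1 0 []
scene0 1 0 []
scene0 -1 0 []
```

View pics/wrel_v.png

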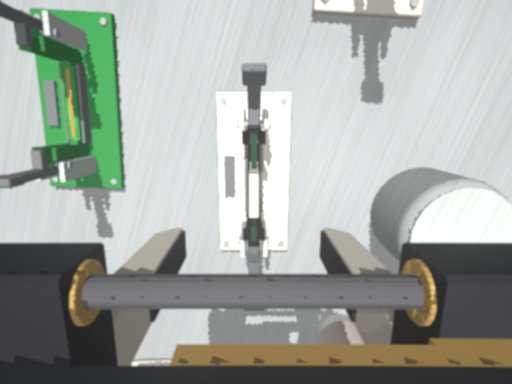

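The board stands in the guides at (253,190) with its tab up and both levers still open (far lever top at (254,72)). I'll close the fingers and go outside lever_a.

Call:
jog_arm:
  increments:
    - [0.15,0,0,0,0,0]
    - [0.3,0,0,0,0,0]
    - [0.34,0,0,0,0,0]
    - [0.34,0,0.1,0,0,0]
    - [0.34,0,0.2,0,0,0]
    - [0.34,0,0.28,0,0,0]
    - [0.34,0,0.3,0,0,0]
    - [0.34,0,0.3,0,0,0]
    - [0.34,0,0.3,0,0,0]
    - [0.34,0,0.3,0,0,0]
  gripper: 1
  newtons: 20

```text
time_s: 20.55
tool_pos: [507.1, 317.6, 136.9]
ee_rot: [[-0.316, 0.949, 0.002], [0.949, 0.316, 0.001], [0.0, 0.003, -1.0]]
force: [-0.1, 0.1, -0.1]
finger_gap: 0.5
finger_force: 0.0
```

```bash
cat > p.py <<'E'
from h import *
L=[]
for i in range(3):
    manip.get_image('wrist');q=manip.read_state();L.append(np.r_[q['tool_pos'],q['force']])
m=np.mean(L,0);th=np.radians(18.4);X=np.array([np.cos(th),np.sin(th)]);Y=np.array([-X[1],X[0]]);d=m[:2]-[548.8,188.8]
print('bay x,y',(d@X).round(2),(d@Y).round(2),'z',m[2].round(2),'F x,y,z',(m[3:5]@X).round(1),(m[3:5]@Y).round(1),m[5].round(1),q['time_s'],q['finger_gap'])
E
python3 p.py
```

```text
bay x,y 0.7 135.45 z 136.45 F x,y,z 0.4 0.3 -0.1 20.7 0.5799942510976489
```

Call:
jog_arm:
  increments:
    - [-0.02,-0.001,0,0,0,0]
    - [-0.04,-0.001,0,0,0,0]
    - [-0.055,-0.001,0,0,0,0]
    - [-0.065,-0.001,0,0,0,0]
    - [-0.075,-0.001,0,0,0,0]
    - [-0.085,-0.001,0,0,0,0]
    - [-0.095,-0.001,0,0,0,0]
    - [-0.1,-0.001,0,0,0,0]
    - [-0.1,-0.001,0,0,0,0]

```text
time_s: 21.82
tool_pos: [518.8, 280.8, 136.8]
ee_rot: [[-0.315, 0.949, 0.002], [0.949, 0.315, 0.004], [0.003, 0.003, -1.0]]
force: [-2.5, 6.2, 5.8]
finger_gap: 0.9
finger_force: 3.6
```

```bash
python3 p.py; python3 lev.py wA1
```

```text
bay x,y 0.58 96.79 z 136.77 F x,y,z -0.7 7.2 5.6 21.975 0.41454649855847864
lever 1 925 out max 107.0 z max 161.0
board top 1 79 91.8
board top -1 0 nan
tab top 101.0
  return _methods._mean(a, axis=axis, dtype=dtype,
  ret = ret.dtype.type(ret / rcount)
```

Call:
jog_arm:
  increments:
    - [-0.006,0,0,0,0,0]
    - [-0.012,0,0,0,0,0]
    - [-0.018,0,0,0,0,0]
    - [-0.022,0,0,0,0,0]
    - [-0.022,0,0,0,0,0]

```text
time_s: 22.65
tool_pos: [521.6, 272.9, 137.0]
ee_rot: [[-0.315, 0.949, 0.002], [0.949, 0.315, 0.004], [0.004, 0.003, -1.0]]
force: [-2.8, 7.6, 5.7]
finger_gap: 0.6
finger_force: 4.2
```

```bash
python3 p.py
```

```text
bay x,y 0.76 88.32 z 136.98 F x,y,z -0.1 8.0 6.5 22.8 0.548749057301391
```

Call:
jog_arm:
  increments:
    - [0.03,0,0,0,0,0]
    - [0.06,0,-0.05,0,0,0]
    - [0.06,0,-0.15,0,0,0]
    - [0.03,0,-0.25,0,0,0]
    - [-0.1,0,-0.25,0,0,0]
    - [-0.22,0,-0.25,0,0,0]
    - [-0.35,0,-0.25,0,0,0]
    - [-0.47,0,-0.25,0,0,0]
    - [-0.56,0,-0.25,0,0,0]
    - [-0.56,0,-0.25,0,0,0]

```text
time_s: 24.05
tool_pos: [592.4, 55.5, 234.7]
ee_rot: [[-0.312, 0.95, -0.001], [0.95, 0.312, -0.001], [-0.001, -0.001, -1.0]]
force: [-0.9, -0.0, 0.2]
finger_gap: 0.8
finger_force: 0.0
```

```bash
python3 p.py; python3 lev.py wB0; python3 - <<'E'
from h import *
im=load('wB0');cv2.imwrite('pics/wB0_v.png',cv2.convertScaleAbs(cv2.cvtColor(im['pixels'],cv2.COLOR_RGB2BGR),alpha=1.4))
E
```

```text
bay x,y -0.56 -137.5 z 234.96 F x,y,z -0.2 -0.2 -0.4 24.2 0.17303584841158523
lever -1 971 out max 112.3 z max 132.4
board top 1 0 nan
board top -1 244 91.2
tab top 120.8
  return _methods._mean(a, axis=axis, dtype=dtype,
  ret = ret.dtype.type(ret / rcount)
```

View pics/wB0_v.png

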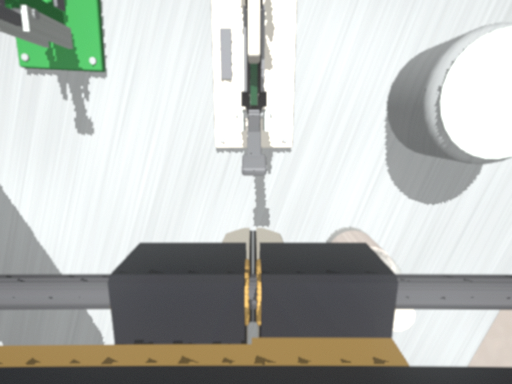

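Lever_b is at (254,160), still open, with the fingers clear outside it. I'll descend and push it in.

Call:
jog_arm:
  increments:
    - [0,0,0.1,0,0,0]
    - [0,0,0.2,0,0,0]
    - [0,0.001,0.245,0,0,0]
    - [0.02,0.001,0.245,0,0,0]
    - [0.04,0.001,0.245,0,0,0]
    - [0.055,0.001,0.245,0,0,0]
    - [0.07,0.001,0.245,0,0,0]
    - [0.085,0.001,0.245,0,0,0]
    - [0.1,0.001,0.245,0,0,0]
    - [0.1,0.001,0.245,0,0,0]

```text
time_s: 25.5
tool_pos: [581.6, 96.6, 140.2]
ee_rot: [[-0.317, 0.949, 0.006], [0.949, 0.317, -0.001], [-0.003, 0.005, -1.0]]
force: [2.2, -2.5, 3.7]
finger_gap: 0.7
finger_force: 2.2
```

```bash
python3 p.py
```

```text
bay x,y 1.62 -97.87 z 139.46 F x,y,z 1.1 -4.8 3.3 25.65 0.34482210218848464
```

Call:
jog_arm:
  increments:
    - [0.008,-0.002,0,0,0,0]
    - [0.016,-0.002,0,0,0,0]
    - [0.024,-0.002,0,0,0,0]
    - [0.032,-0.002,0,0,0,0]
    - [0.038,-0.002,0,0,0,0]
    - [0.038,-0.002,0,0,0,0]

```text
time_s: 26.4
tool_pos: [575.9, 109.3, 139.1]
ee_rot: [[-0.316, 0.949, 0.004], [0.949, 0.316, -0.002], [-0.004, 0.003, -1.0]]
force: [3.0, -8.2, 6.4]
finger_gap: 0.4
finger_force: 4.3
```

```bash
python3 p.py
```

```text
bay x,y 0.59 -84.02 z 139.04 F x,y,z 0.6 -8.7 6.8 26.55 0.5821883537185253
```

Call:
jog_arm:
  increments:
    - [0.004,0,0,0,0,0]
    - [0.008,0,0,0,0,0]
    - [0.01,0,0,0,0,0]
    - [0.01,0,0,0,0,0]

```text
time_s: 27.05
tool_pos: [575.2, 111.4, 139.2]
ee_rot: [[-0.315, 0.949, 0.005], [0.949, 0.315, -0.005], [-0.006, 0.003, -1.0]]
force: [3.4, -13.5, 7.0]
finger_gap: 0.3
finger_force: 7.0
```

```bash
python3 p.py
```

```text
bay x,y 0.64 -81.79 z 139.21 F x,y,z -0.2 -14.0 6.9 27.2 0.7520073165550418
```

Call:
jog_arm:
  increments:
    - [0.004,0,0,0,0,0]
    - [0.007,0,0,0,0,0]
    - [0.007,0,0,0,0,0]
    - [0.007,0,0,0,0,0]

```text
time_s: 27.7
tool_pos: [575.2, 111.6, 139.3]
ee_rot: [[-0.315, 0.949, 0.007], [0.949, 0.315, -0.009], [-0.01, 0.003, -1.0]]
force: [6.0, -22.1, 5.7]
finger_gap: 0.6
finger_force: 11.0
```

```bash
python3 p.py;python3 lev.py wB1 2>/dev/null
```

```text
bay x,y 0.68 -81.56 z 139.28 F x,y,z -1.1 -21.4 5.8 27.85 0.4383130970289696
lever -1 2028 out max 75.5 z max 160.0
board top 1 486 88.7
board top -1 3762 226.6
tab top 118.8
```

Call:
jog_arm:
  increments:
    - [-0.04,0,0,0,0,0]
    - [-0.08,0,-0.05,0,0,0]
    - [-0.08,0,-0.15,0,0,0]
    - [-0.05,0,-0.25,0,0,0]
    - [0.07,0,-0.25,0,0,0]
    - [0.2,0,-0.25,0,0,0]
    - [0.32,0,-0.25,0,0,0]
    - [0.44,0,-0.25,0,0,0]
    - [0.48,0,-0.25,0,0,0]
    - [0.48,0,-0.25,0,0,0]

```text
time_s: 29.15
tool_pos: [510.5, 300.0, 236.9]
ee_rot: [[-0.318, 0.948, -0.002], [0.948, 0.318, -0.0], [0.0, -0.002, -1.0]]
force: [0.1, 0.3, 0.8]
finger_gap: 0.8
finger_force: 0.0
```

```bash
python3 p.py;python3 lev.py wA2 2>/dev/null
```

```text
bay x,y -0.78 115.78 z 237.1 F x,y,z 0.4 -0.2 -0.3 29.3 0.2893656717457892
board top 1 0 nan
board top -1 17 89.7
tab top 119.4
```

Call:
jog_arm:
  increments:
    - [0,0,0.1,0,0,0]
    - [0,0.001,0.2,0,0,0]
    - [0,0.001,0.245,0,0,0]
    - [0,0.001,0.245,0,0,0]
    - [-0.02,0.001,0.245,0,0,0]
    - [-0.04,0.001,0.245,0,0,0]
    - [-0.055,0.001,0.245,0,0,0]
    - [-0.065,0.001,0.245,0,0,0]
    - [-0.075,0.001,0.245,0,0,0]
    - [-0.075,0.001,0.245,0,0,0]

```text
time_s: 30.6
tool_pos: [521.4, 271.9, 140.3]
ee_rot: [[-0.316, 0.949, 0.001], [0.949, 0.316, 0.002], [0.002, 0.002, -1.0]]
force: [-1.6, 4.3, 3.5]
finger_gap: 0.6
finger_force: 2.2
```

```bash
python3 p.py
```

```text
bay x,y 0.16 87.48 z 140.12 F x,y,z 0.5 5.1 4.1 30.75 0.37240718452927807
```

Call:
jog_arm:
  increments:
    - [-0.004,0,0,0,0,0]
    - [-0.008,0,0,0,0,0]
    - [-0.012,0,0,0,0,0]
    - [-0.014,0,0,0,0,0]
    - [-0.014,0,0,0,0,0]

```text
time_s: 31.38
tool_pos: [522.9, 267.4, 140.4]
ee_rot: [[-0.316, 0.949, 0.001], [0.949, 0.316, 0.003], [0.003, 0.002, -1.0]]
force: [-3.8, 7.1, 6.5]
finger_gap: 0.4
finger_force: 4.2
```

```bash
python3 p.py
```

```text
bay x,y 0.27 82.77 z 140.41 F x,y,z -1.0 8.1 6.8 31.525 0.8067104878273655
```

Call:
jog_arm:
  increments:
    - [-0.004,0,0,0,0,0]
    - [-0.008,0,0,0,0,0]
    - [-0.012,0,0,0,0,0]
    - [-0.012,0,0,0,0,0]
    - [-0.012,0,0,0,0,0]

```text
time_s: 32.15
tool_pos: [523.8, 264.8, 140.5]
ee_rot: [[-0.316, 0.949, 0.0], [0.949, 0.316, 0.006], [0.006, 0.002, -1.0]]
force: [-4.7, 14.1, 6.7]
finger_gap: 0.5
finger_force: 7.4
```

```bash
python3 p.py
```

```text
bay x,y 0.27 79.94 z 140.53 F x,y,z -0.4 14.4 6.8 32.3 0.8274172886744495
```

Call:
jog_arm:
  increments:
    - [-0.004,0,0,0,0,0]
    - [-0.007,0,0,0,0,0]
    - [-0.007,0,0,0,0,0]
    - [-0.007,0,0,0,0,0]

```text
time_s: 32.8
tool_pos: [523.8, 264.5, 140.6]
ee_rot: [[-0.316, 0.949, -0.001], [0.949, 0.316, 0.01], [0.01, 0.002, -1.0]]
force: [-6.1, 22.0, 7.5]
finger_gap: 0.1
finger_force: 11.7
```

```bash
python3 p.py
```

```text
bay x,y 0.23 79.75 z 140.58 F x,y,z -0.0 23.5 7.0 32.95 0.19631286239121282
```

Call:
jog_arm:
  increments:
    - [0.04,0,0,0,0,0]
    - [0.08,0,-0.05,0,0,0]
    - [0.08,0,-0.15,0,0,0]
    - [0.05,0,-0.28,0,0,0]
    - [-0.08,0,-0.32,0,0,0]
    - [-0.18,0,-0.32,0,0,0]
    - [-0.19,0,-0.32,0,0,0]
    - [-0.19,0,-0.32,0,0,0]
    - [-0.19,0,-0.32,0,0,0]

```text
time_s: 34.08
tool_pos: [548.9, 187.1, 267.0]
ee_rot: [[-0.317, 0.949, -0.001], [0.949, 0.317, -0.0], [0.0, -0.001, -1.0]]
force: [-0.9, 0.1, 0.8]
finger_gap: 0.1
finger_force: 0.0
```

```bash
python3 p.py;python3 lev.py wF 2>/dev/null; python3 - <<'E'
from h import *
im=load('wF')['pixels'][40:270,190:320];t=snap('scene','sF')['pixels'][150:290,220:350];
r=lambda c,w,h:cv2.resize(cv2.cvtColor(c,cv2.COLOR_RGB2BGR),(w,h),interpolation=cv2.INTER_CUBIC)
cv2.imwrite('pics/fin.png',cv2.convertScaleAbs(np.hstack([r(im,310,550),r(t,490,550)]),alpha=1.5))
E
```

```text
bay x,y -0.33 -1.57 z 267.19 F x,y,z -0.2 0.2 0.0 34.225 0.44112625568103836
lever 1 390 out max 72.0 z max 147.6
board top 1 3554 356.7
board top -1 122 88.9
tab top 270.2
```

View pics/fin.png

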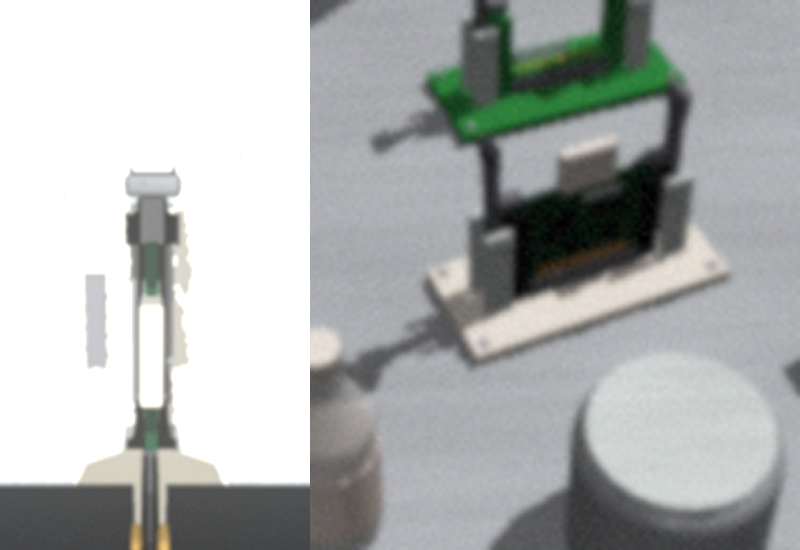

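Both levers look upright, at (490,180) and (678,130), with the board seated between them. I'll push lever_b once more to make sure it held its stop while lever_a seated the board.

Call:
jog_arm:
  increments:
    - [-0.13,0,0,0,0,0]
    - [-0.26,0,0,0,0,0]
    - [-0.285,0,0,0,0,0]
    - [-0.285,0,0.13,0,0,0]
    - [-0.285,0,0.25,0,0,0]
    - [-0.285,0,0.315,0,0,0]
    - [-0.265,0,0.315,0,0,0]
    - [-0.235,0,0.315,0,0,0]
    - [-0.215,0,0.315,0,0,0]
    - [-0.21,0,0.315,0,0,0]

```text
time_s: 35.58
tool_pos: [576.3, 107.6, 142.8]
ee_rot: [[-0.317, 0.948, 0.002], [0.948, 0.317, 0.0], [-0.001, 0.002, -1.0]]
force: [0.4, -0.6, 0.9]
finger_gap: 0.3
finger_force: 0.0
```

```bash
python3 p.py
```

```text
bay x,y 0.15 -86.19 z 142.28 F x,y,z -0.2 0.3 -0.1 35.725 0.7487657202886878
```

Call:
jog_arm:
  increments:
    - [0.004,0,0,0,0,0]
    - [0.008,0,0,0,0,0]
    - [0.012,0,0,0,0,0]
    - [0.016,0,0,0,0,0]
    - [0.016,0,0,0,0,0]
    - [0.016,0,0,0,0,0]

```text
time_s: 36.48
tool_pos: [574.6, 110.8, 141.9]
ee_rot: [[-0.315, 0.949, 0.001], [0.949, 0.315, -0.003], [-0.003, 0.0, -1.0]]
force: [0.4, -6.6, 2.8]
finger_gap: 0.2
finger_force: 3.2
```

```bash
python3 p.py
```

```text
bay x,y -0.08 -82.13 z 141.96 F x,y,z -1.0 -6.3 2.0 36.625 0.34881998649266965
```

Call:
jog_arm:
  increments:
    - [0.004,0,0,0,0,0]
    - [0.008,0,0,0,0,0]
    - [0.011,0,0,0,0,0]
    - [0.011,0,0,0,0,0]
    - [0.011,0,0,0,0,0]

```text
time_s: 37.25
tool_pos: [574.5, 111.4, 142.1]
ee_rot: [[-0.315, 0.949, 0.003], [0.949, 0.315, -0.008], [-0.009, 0.001, -1.0]]
force: [3.4, -18.2, 1.5]
finger_gap: 0.5
finger_force: 9.2
```

```bash
python3 p.py
```

```text
bay x,y -0.03 -81.56 z 142.09 F x,y,z -2.3 -18.0 0.4 37.4 0.5021183873603525
```

Call:
jog_arm:
  increments:
    - [-0.04,0,0,0,0,0]
    - [-0.08,0,-0.05,0,0,0]
    - [-0.08,0,-0.15,0,0,0]
    - [-0.08,0,-0.28,0,0,0]
    - [-0.08,0,-0.32,0,0,0]
    - [-0.08,0,-0.32,0,0,0]
    - [-0.08,0,-0.32,0,0,0]

```text
time_s: 38.28
tool_pos: [581.6, 86.6, 267.3]
ee_rot: [[-0.316, 0.949, -0.004], [0.949, 0.316, 0.0], [0.002, -0.003, -1.0]]
force: [-0.8, -0.1, -0.5]
finger_gap: 0.1
finger_force: 0.0
```

```bash
python3 p.py;python3 lev.py wF2 2>/dev/null; python3 - <<'E'
from h import *
im=snap('scene','sF2');W=cloud(im);th=np.radians(18.4);X=np.array([np.cos(th),np.sin(th)]);Y=np.array([-X[1],X[0]]);c=np.array([548.8,188.8])
for t in ('scene0','sF2'):
    P=cloud(load(t)).reshape(-1,3);P=P[np.isfinite(P[:,0])];x=(P[:,:2]-c)@X;y=(P[:,:2]-c)@Y;z=P[:,2]
    k=(abs(x)<14)&(abs(y)<130)&(z>125)&(z<150)
    for sg in(1,-1):
        kk=k&(sg*y>40);print(t,sg,kk.sum(),np.percentile(y[kk],[5,50,95]).round(1) if kk.any() else '')
E
```

```text
bay x,y -1.06 -107.42 z 267.3 F x,y,z 0.0 -0.1 0.1 38.425 0.4790758715501617
lever 1 188 out max 63.8 z max 98.0
lever -1 434 out max 72.5 z max 147.6
board top 1 283 89.8
board top -1 227 89.2
tab top 118.7
scene0 1 33 [ 99.9 103.2 108.8]
scene0 -1 29 [-112.7 -109.6 -104. ]
sF2 1 54 [63.  65.2 69.7]
sF2 -1 55 [-72.9 -71.1 -65.6]
```

```bash
python3 -c "
from workcell import manip
print(manip.close_job())"
```

```text
the job is handed in; nothing more can be done
None
```

The sensor board is seated in the small white bay, both levers are upright against their stops, the gripper has let go, and I handed the job in at about 38 s; no result came back.

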